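# Lay a carved bridge gently on a guitar top

### The arm

A 6-joint arm with a two-finger parallel gripper is mounted at the origin on the work surface. World frame = base frame: x ahead of the robot, y to its left, z up, the work surface at z = 0. Lengths are in m, angles in rad, forces in N, time in s.
With the tool pointing down it reaches from about 0.3 to 0.775 m from the base axis. Payload 14.6 kg.
Tool frame: the origin (TCP) lies at the very end of the fingers, on their centre line; the grasp point (between the pads) lies 19 mm behind it; z points along the fingers, x is the direction in which the jaws open and shut, and the axes are right-handed (so a half turn about z gives the same grasp; the last joint's range is limited). The gripper opens to 94 mm and grips with 3 to 60 N. Pads are 16 mm wide; open, the fingers measure 119 mm over their backs; the gripper's body (75 mm by 177 mm) begins 78 mm behind the grasp point.
Start: joints at [-0.067, 0.3, 1.521, -0, 1.321, -0.067], TCP at [0.55, -0, 0.171] pointing down, gripper open.
Joint ranges: [-3.03, 3.03], [-0.79, 2.21], [0.23, 2.52], [-1.04, 4.18], [0, 3.07], [-2.55, 2.55]. Speed limits (rad/s): [2.22, 2.22, 2.57, 3.14, 3.14, 3.14].

### API

Orientations are given as [roll, pitch, yaw] about the fixed x, y, z axes, in that order (R = Rz(yaw) Ry(pitch) Rx(roll)).
In Python, from cell import arm, optics gives the robot as it stands.
- The arm moves only by the tool move_arm, never from a script. Its argument "rows" is a list of rows, each an object with "rot": the turn, a rotation vector about the tool's x, y, z in rad, a list of three; "linear": the shift along the tool's x, y, z in m, a list of three; "gripper": the opening in per cent of the stroke, from 0 (shut) to 100 (fully open). In form: [{"rot": [wx, wy, wz], "linear": [dx, dy, dz], "gripper": gripper}, ...]. A call has 1 to 5 rows; each row is the pose to reach, as a shift and turn from the pose measured when the call began, along the tool's axes at that moment; what a row does not reach only later rows make up. A row lasts 1/8 s, in which the tool goes at most 62.5 mm and 10.7 degrees, less where a joint would pass 70% of its speed; a pose out of reach is approached as far as the arm can. A call with a gripper value outside its range is refused whole. The fingers move at their own pace and stop on an object; the grip force is fixed at half the most. Time passes only in rows, so rows that repeat a pose let the fingers close. It gives the time, the measured TCP pose, the force and the opening at its end, in the units of the state.
- arm.state(): the state, without advancing time (a new reading comes with each control period).
- optics.grab_frame(name): name is "scene" or "side" or "wrist"; returns the picture (480x640x3 uint8, blue, green, red); there is no depth.
- optics.camera_model(name): a dict with "fx", "fy", "cx", "cy" (pixels), "view" (4x4, takes a point from world to camera coordinates). Camera axes: x right, y down, z forward; pixel columns grow to the right and rows downward; lengths in m; the calibration is good to about 2 mm. A picture is of the moment at which its call begins: read the wrist's pose just before it. camera_model takes no time and is no camera call; for the wrist camera it gives the pose at the moment of the call.
- arm.hand_in(): hands the job in, once; it reports no verdict.
The state is a dict: "time_s": time; "joint_pos": joint angles; "joint_vel": joint speeds; "joint_torque": joint torques, N m; "position": TCP position; "orientation": TCP orientation; "contact_force": force on the tool from outside, world axes, zero at the start; "torque": the same for the moment, N m; "opening": finger opening in m.
Only numpy, scipy, OpenCV 4.12 (cv2) and the standard library are available. Lean on these libraries where they do the work, as an engineer would, in place of code of your own. Each camera call takes 0.05 s, during which the arm holds its last target. There are 200 camera calls.

### The job

The guitar body on the bench is ready for its bridge, but a sanding block has been left on the marked place: lift the block off and set it down flat on the bare bench. Then take the dark carved bridge by its middle and stand it on its two feet fully inside the rectangle of paper tape on the guitar top, lengthwise along the rectangle. The bridge is thin and the top delicate: grip the bridge lightly (10 N is plenty), put it down without dropping it or pressing on the top, and leave the mug, bottle and screwdriver alone.

Things in the scene. Friction and masses are not known exactly. Their poses are not given: they have to be found in the camera images.
- guitar: Unvarnished wooden guitar body, fixed, flat on a felt pad, 435 x 332 mm, its flat top 50 mm above the bench. Origin on the bench under the centre of the tape rectangle; +y along the centreline to the neck end (the body reaches from y = -125, the tail, to +310; half width 166 near the origin, 121 at the waist at y = 140), x across, z up.
- bridge_place (a point): Centre of the tape rectangle, on the guitar's top surface (50 mm above the bench), axes as the guitar's. The rectangle of 8 mm wide flat paper tape between the two f-holes measures inside 170 mm along x and 54 mm along y.
- bridge: Carved dark wooden bridge, about 60 g, standing on the bench right of the guitar. 130 mm long (x), 39 mm tall. Two feet 36 x 24 x 9 mm high under its ends, an open arch between; above, a web 124 long, 14 mm thick (y), from 8 to 30 mm height, then a 7 mm thick ridge. Origin: centre of its underside, level with the soles, z up. Cracks if the two fingers' forces on it add up to 28 N.
- sanding_block: Sanding block, a rounded wooden block with a cork face beneath, 115 mm (x) x 58 mm (y) x 38 mm high, about 0.2 kg, lying on the guitar top over the tape rectangle. Origin at the centre of its underside, z up.
- mug: Steel cup, 76 mm across, 85 mm tall, on the bench. Origin at the centre of its underside.
- glue_bottle: White plastic bottle, 60 mm across, 170 mm tall, on the bench. Origin at the centre of its underside.
- screwdriver: Screwdriver, 180 mm long, lying on the bench near the robot. Its x axis points along the shaft, origin midway along it, on the underside.
Mind the look-alikes: they are no part of the job. Of the things shaped like the sanding_block, the wooden one is meant. Of the things shaped like the bridge, the wooden one is meant.

How it is judged:
By the outcome, as a careful person would: the job done as asked, in the order asked, and still so for the second after the job is handed in, with the robot touching nothing.
It also fails if it takes over 62 s, if anything falls off the work surface, if the arm or the gripper's body presses on something with over 40 N, if the wrist force passes 120 N, or if a joint passes its speed limit or range.

## Working session

There is one attempt and no reset: what is moved stays moved. The work goes in short steps, Python scripts to look and compute and a tool call to move; the robot and the scene stay as the last step left them, time stands still between calls to the robot, and variables do not carry over. Pictures are saved under pics/ and viewed, about 8 in all and at most 12, crops included, and the job is handed in when it is done.

Besides the shell and the picture viewer there is one more tool, called after "Request:" by a JSON object that holds its "method" and its "body". move_arm: Moves the arm, as the interface text tells. Its arguments: {"type":"object","properties":{"rows":{"type":"array","items":{"type":"object","properties":{"rot":{"type":"array","items":{"type":"number"}},"linear":{"type":"array","items":{"type":"number"}},"gripper":{"type":"number"}}}}},"required":["rows"]}

```bash
ls; mkdir -p pics; cat > h.py <<'E'
import numpy as np, cv2
from cell import arm, optics
def ray(m,u,v):
    V=np.array(m["view"]);R=V[:3,:3];t=V[:3,3]
    d=R.T@np.array([(u-m["cx"])/m["fx"],(v-m["cy"])/m["fy"],1.0]);return -R.T@t,d
def onz(m,u,v,z):
    o,d=ray(m,u,v);return o+d*(z-o[2])/d[2]
def proj(m,p):
    V=np.array(m["view"]);q=V[:3,:3]@np.array(p)+V[:3,3]
    return np.array([m["fx"]*q[0]/q[2]+m["cx"],m["fy"]*q[1]/q[2]+m["cy"]])
def tri(*rs):
    A=0;b=0
    for o,d in rs:
        d=d/np.linalg.norm(d);P=np.eye(3)-np.outer(d,d);A=A+P;b=b+P@o
    return np.linalg.solve(A,b)
E
python3 - <<'E'
from h import *
s=arm.state();print({k:np.round(v,3).tolist() for k,v in s.items()})
for n in("scene","side","wrist"):
    cv2.imwrite(f"pics/{n}0.png",optics.grab_frame(n));m=optics.camera_model(n)
    V=np.array(m["view"]);print(n,np.round(-V[:3,:3].T@V[:3,3],3),np.round(V[2,:3],3),m["fx"],m["cx"],m["cy"])
E
```

```text
pics
{'time_s': 0.0, 'joint_pos': [-0.067, 0.301, 1.522, -0.0, 1.321, -0.067], 'joint_vel': [-0.001, -0.0, -0.0, -0.001, 0.001, -0.003], 'joint_torque': [-0.002, -53.181, -35.274, 0.071, 0.024, -0.0], 'position': [0.55, 0.0, 0.17], 'orientation': [-3.142, 0.001, 0.0], 'contact_force': [-0.303, -0.285, -0.095], 'torque': [0.002, 0.022, -0.033], 'opening': 0.094}
scene [ 1.064 -0.831  0.786] [-0.488  0.62  -0.614] 519.0739955731399 315.05836787516756 237.2781709366814
side [ 0.432 -0.789  0.601] [ 0.062  0.781 -0.621] 505.42459441335455 320.0754581144283 243.35729608704705
wrist [0.55  0.072 0.385] [ 0.    -0.249 -0.969] 412.23694243572595 323.31084565288967 234.7674187267774
```

View pics/scene0.png

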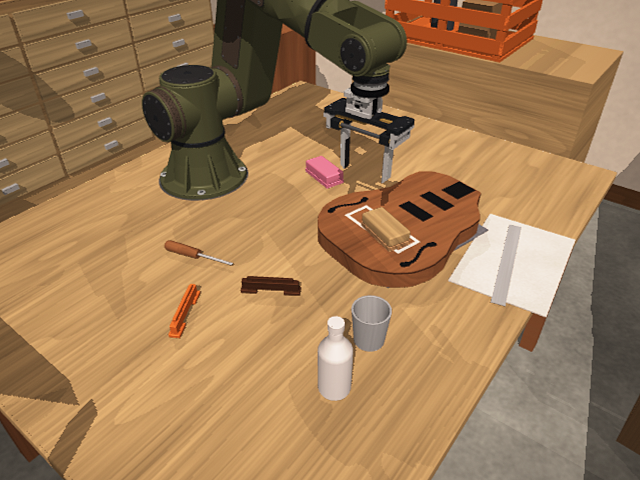

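View pics/side0.png

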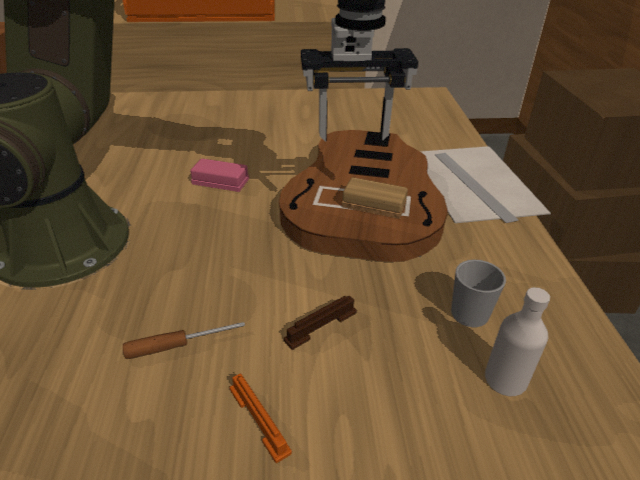

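Both fixed views. Candidates for the block: the tan wooden one at scene (387,228) / side (375,196), which is meant, and a pink one at scene (324,170). For the bridge: the dark brown one at scene (271,285) / side (320,322), which is meant, and an orange one at scene (185,310).

```bash
python3 - <<'E'
from h import *
S=optics.camera_model("scene");D=optics.camera_model("side")
def both(n,a,b):
    p=tri(ray(S,*a),ray(D,*b));print(n,np.round(p,3),np.abs(proj(S,p)-a).round(1))
both("block ctr",(385,224),(376,190))
both("bridge ridge ctr",(271,281),(320,314))
both("bridge ridge L end",(243,279),(288,328))
both("bridge ridge R end",(300,288),(352,299))
for n,u,v in [("tapeBL",315,207),("tapeTL",318,188),("tapeBR",409,214),("tapeTR",411,194)]: print(n,onz(D,u,v,.05).round(3))
for n,u,v in [("pink",219,185),("drv handle",127,350),("drv tip",244,325),("orange1",235,380),("orange2",285,452),("mug",472,318),("bottle",510,385),("paperL",425,150),("paperLb",440,213),("guitL",279,210),("guitbot",360,252),("tableR",440,88),("tableR2",634,480)]: print(n,onz(D,u,v,.0).round(3))
E
```

```text
block ctr [0.602 0.015 0.085] [0.1 0.6]
bridge ridge ctr [ 0.477 -0.241  0.024] [0.  0.1]
bridge ridge L end [ 0.427 -0.274  0.029] [0.3 0.8]
bridge ridge R end [ 0.533 -0.208  0.016] [0.5 1.7]
tapeBL [0.486 0.017 0.05 ]
tapeTL [0.496 0.085 0.05 ]
tapeBR [ 0.663 -0.016  0.05 ]
tapeTR [0.681 0.053 0.05 ]
pink [0.282 0.188 0.   ]
drv handle [ 0.184 -0.274  0.   ]
drv tip [ 0.357 -0.235  0.   ]
orange1 [ 0.349 -0.339  0.   ]
orange2 [ 0.419 -0.452  0.   ]
mug [ 0.725 -0.241  0.   ]
bottle [ 0.739 -0.372  0.   ]
paperL [0.782 0.328 0.   ]
paperLb [0.749 0.054 0.   ]
guitL [0.415 0.083 0.   ]
guitbot [ 0.565 -0.063  0.   ]
tableR [0.925 0.731 0.   ]
tableR2 [ 0.84  -0.515  0.   ]
```

View pics/wrist0.png

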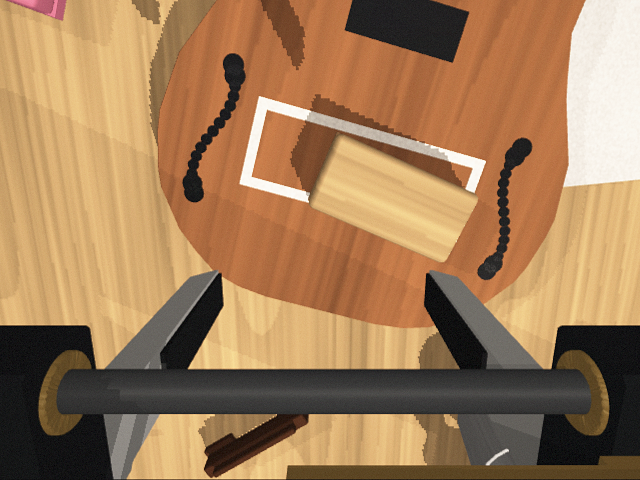

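The wrist view shows the wooden block's top corners at about (342,137), (477,193), (447,262) and (310,208). The tape's outer corners are at (261,96), (486,161) and (240,184), and pink shows only in the far top-left corner.

```bash
python3 - <<'E'
from h import *
S=optics.camera_model("scene");D=optics.camera_model("side");W=optics.camera_model("wrist")
C=[onz(W,u,v,.088)[:2] for u,v in[(342,137),(477,193),(447,262),(310,208)]]
print("blk",np.round(C,3),np.mean(C,0).round(4)); d=C[1]-C[0];e=C[2]-C[3];print(np.degrees(np.arctan2(*d[::-1])),np.degrees(np.arctan2(*e[::-1])),np.linalg.norm(d),np.linalg.norm(C[0]-C[3]))
print("blk h check",tri(ray(W,394,200),ray(D,376,188),ray(S,386,221)).round(4))
im=cv2.imread("pics/wrist0.png");m=((im.min(2)>165)).astype(np.uint8);m[:,520:]=0;m[250:]=0
n,l,st,c=cv2.connectedComponentsWithStats(m)
for i in range(1,n):
    if st[i,4]>60: print(st[i],c[i].round())
T=[onz(W,u,v,.05)[:2] for u,v in[(261,96),(486,161),(240,184)]];print("tape out",np.round(T,4))
d=T[1]-T[0];print(np.degrees(np.arctan2(*d[::-1])),np.linalg.norm(d),np.linalg.norm(T[2]-T[0]),"ctr",((T[1]+T[2])/2).round(4))
for a,b in [((261,96),(318,188)),((486,161),(411,194)),((240,184),(315,208))]: print("tape h",tri(ray(W,*a),ray(D,*b)).round(3))
E
```

```text
blk [[ 0.563  0.067]
 [ 0.661  0.027]
 [ 0.644 -0.025]
 [ 0.54   0.016]] [0.602  0.0211]
-21.88784265551571 -21.873800895264072 0.10597261843051964 0.05548018269580498
blk h check [0.6012 0.0211 0.0871]
[ 240   96  246  107 3874] [337. 147.]
tape out [[0.5018 0.0967]
 [0.6805 0.0472]
 [0.4822 0.0287]]
-15.498291778057725 0.18538584312569245 0.07079661573930589 ctr [0.5813 0.0379]
tape h [0.499 0.098 0.042]
tape h [0.679 0.047 0.053]
tape h [0.483 0.027 0.042]
```

Request:
{"method": "move_arm", "body": {"rows": [{"rot":[0,0,-0.18],"linear":[0.013,-0.005,0.005],"gripper":100},{"rot":[0,0,-0.36],"linear":[0.026,-0.01,0.01],"gripper":100},{"rot":[0,0,-0.54],"linear":[0.039,-0.016,0.02],"gripper":100},{"rot":[0,0,-0.72],"linear":[0.052,-0.021,0.03],"gripper":100},{"rot":[0,0,-0.9],"linear":[0.052,-0.021,0.04],"gripper":100}]}}

```text
time_s: 0.78
position: [0.602, 0.0213, 0.1297]
orientation: [-3.14, 0.001, 0.906]
contact_force: [0.6, -0.5, -1.0]
opening: 0.0939
```

Request:
{"method": "move_arm", "body": {"rows": [{"rot":[0,0,-0.15],"linear":[0,0,0],"gripper":100},{"rot":[0,0,-0.283],"linear":[0,0,0],"gripper":100},{"rot":[0,0,-0.283],"linear":[0,0,0],"gripper":100}]}}

```text
time_s: 1.15
position: [0.6019, 0.0213, 0.1294]
orientation: [-3.14, 0.001, 1.188]
contact_force: [-0.5, -0.0, -0.7]
opening: 0.0936
```

```bash
python3 - <<'E'
from h import *
s=arm.state();print(np.round(s["position"],4),np.round(s["orientation"],3),np.round(s["contact_force"],1))
cv2.imwrite("pics/w1.png",optics.grab_frame("wrist"))
W=optics.camera_model("wrist")
for p in[(.563,.067),(.661,.027),(.644,-.025),(.54,.016)]:print(proj(W,(*p,.088)).round())
print("tip",proj(W,s["position"]))
E
```

```text
[0.6019 0.0213 0.1294] [-3.140e+00  1.000e-03  1.188e+00] [-0.5 -0.  -0.7]
[368. 160.]
[364. 319.]
[283. 324.]
[277. 157.]
tip [323.10067767 264.50821038]
```

View pics/w1.png

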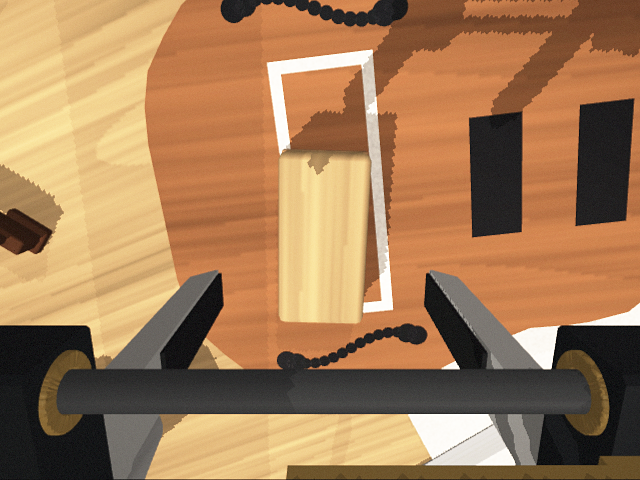

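The tan block sits centred between the fingers and matches the predicted corners. Descending to grip it.

Request:
{"method": "move_arm", "body": {"rows": [{"rot":[0,0,0],"linear":[0,0,0.02],"gripper":100},{"rot":[0,0,0],"linear":[0,0,0.04],"gripper":100},{"rot":[0,0,0],"linear":[0,0,0.06],"gripper":100},{"rot":[0,0,0],"linear":[0,0,0.072],"gripper":100},{"rot":[0,0,0],"linear":[0,0,0.072],"gripper":100}]}}

```text
time_s: 1.82
position: [0.6015, 0.0214, 0.0569]
orientation: [-3.139, 0.001, 1.185]
contact_force: [0.3, 0.3, 0.5]
opening: 0.0938
```

Request:
{"method": "move_arm", "body": {"rows": [{"rot":[0,0,0],"linear":[0,0,0],"gripper":66},{"rot":[0,0,0],"linear":[0,0,0],"gripper":66},{"rot":[0,0,0],"linear":[0,0,0],"gripper":66},{"rot":[0,0,0],"linear":[0,0,0],"gripper":66},{"rot":[0,0,0],"linear":[0,0,0],"gripper":66}]}}

```text
time_s: 2.45
position: [0.6015, 0.0213, 0.057]
orientation: [-3.139, 0.001, 1.185]
contact_force: [-0.7, -0.7, -0.4]
opening: 0.0621
```

Request:
{"method": "move_arm", "body": {"rows": [{"rot":[0,0,0],"linear":[0,0,0],"gripper":60},{"rot":[0,0,0],"linear":[0,0,0],"gripper":60},{"rot":[0,0,0],"linear":[0,0,0],"gripper":60},{"rot":[0,0,0],"linear":[0,0,0],"gripper":60}]}}

```text
time_s: 2.95
position: [0.6015, 0.0213, 0.057]
orientation: [-3.139, 0.001, 1.185]
contact_force: [-0.1, -1.1, 0.8]
opening: 0.0565
```

Request:
{"method": "move_arm", "body": {"rows": [{"rot":[0,0,0],"linear":[0,0,0],"gripper":57},{"rot":[0,0,0],"linear":[0,0,0],"gripper":57},{"rot":[0,0,0],"linear":[0,0,0],"gripper":57},{"rot":[0,0,0],"linear":[0,0,0],"gripper":57}]}}

```text
time_s: 3.45
position: [0.6015, 0.0213, 0.057]
orientation: [-3.139, 0.001, 1.185]
contact_force: [-0.9, -0.2, -0.4]
opening: 0.0534
```

Request:
{"method": "move_arm", "body": {"rows": [{"rot":[0,0,0],"linear":[0,0,0],"gripper":50},{"rot":[0,0,0],"linear":[0,0,0],"gripper":50},{"rot":[0,0,0],"linear":[0,0,0],"gripper":50},{"rot":[0,0,0],"linear":[0,0,0],"gripper":50}]}}

```text
time_s: 3.95
position: [0.6015, 0.0213, 0.057]
orientation: [-3.139, 0.001, 1.185]
contact_force: [-0.7, -0.0, 0.3]
opening: 0.0467
```

```bash
python3 - <<'E'
from h import *
print(arm.state()["opening"])
cv2.imwrite("pics/w2.png",optics.grab_frame("wrist"))
E
```

```text
0.04670051754060994
```

View pics/w2.png

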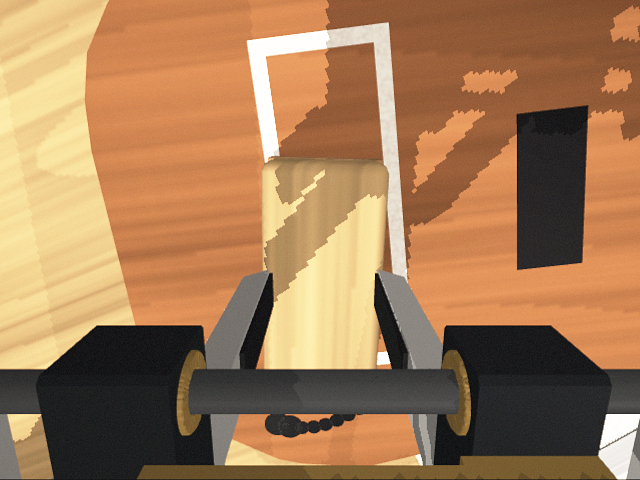

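The block is between the fingers; its sides seem to be waisted at pad height. Closing further.

Request:
{"method": "move_arm", "body": {"rows": [{"rot":[0,0,0],"linear":[0,0,0],"gripper":42},{"rot":[0,0,0],"linear":[0,0,0],"gripper":42},{"rot":[0,0,0],"linear":[0,0,0],"gripper":42},{"rot":[0,0,0],"linear":[0,0,0],"gripper":42}]}}

```text
time_s: 4.5
position: [0.6015, 0.0213, 0.057]
orientation: [-3.139, 0.001, 1.185]
contact_force: [0.7, 0.1, -0.1]
opening: 0.0396
```

Request:
{"method": "move_arm", "body": {"rows": [{"rot":[0,0,0],"linear":[0,0,0],"gripper":36},{"rot":[0,0,0],"linear":[0,0,0],"gripper":36},{"rot":[0,0,0],"linear":[0,0,0],"gripper":36},{"rot":[0,0,0],"linear":[0,0,0],"gripper":36}]}}

```text
time_s: 5.0
position: [0.6015, 0.0213, 0.057]
orientation: [-3.139, 0.001, 1.185]
contact_force: [-0.3, 0.5, -0.3]
opening: 0.0338
```

```bash
python3 - <<'E'
from h import *
a=optics.grab_frame("side");b=optics.grab_frame("wrist");s=optics.grab_frame("scene")
A=cv2.resize(a[120:240,300:440],(400,343));B=cv2.resize(b,(400,300));C=cv2.resize(s[150:270,330:450],(400,400))
o=np.zeros((600,800,3),np.uint8);o[:300,:400]=B;o[:343,400:]=A;o[300:,:400]=C[50:350];cv2.imwrite("pics/c3.png",o)
E
```

```text
(no output)
```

View pics/c3.png

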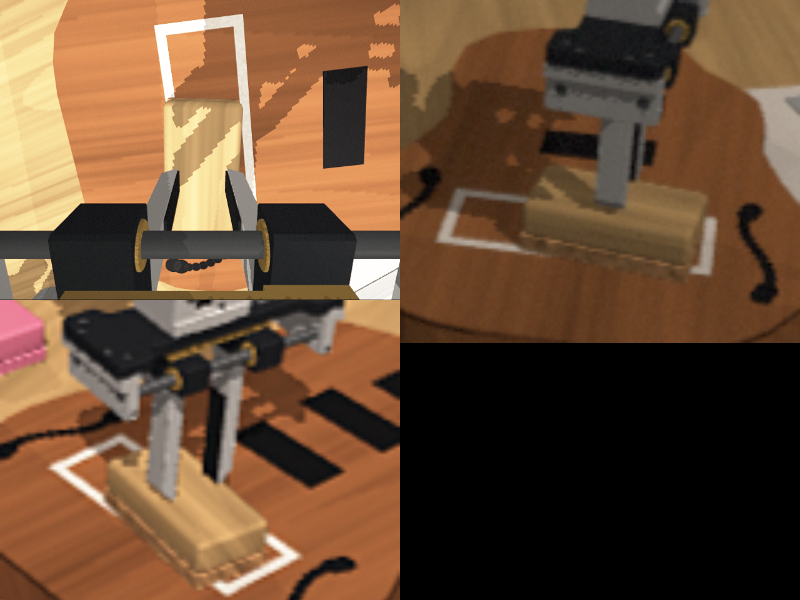

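```bash
python3 - <<'E'
from h import *
S=optics.camera_model("scene");D=optics.camera_model("side")
p=tri(ray(S,378.6,224.4),ray(D,374.2,192.5));print("tip seen",p.round(4),proj(S,p)-[378.6,224.4])
s=arm.state();t=np.array(s["position"]);u=np.array([np.cos(1.185),np.sin(1.185),0])
q=t-u*.021;print("tip expected",q.round(4),proj(S,q).round(),proj(D,q).round());q[2]=.092;print(proj(S,q).round(),proj(D,q).round())
print(s["joint_pos"],s["contact_force"])
E
```

```text
tip seen [ 0.5949 -0.0025  0.0905] [ 0.09860272 -0.52271361]
tip expected [0.5936 0.0019 0.057 ] [378. 235.] [372. 207.]
[379. 222.] [373. 191.]
[-2.54359396e-02  5.26723748e-01  1.47956658e+00  1.03974191e-04
  1.13841395e+00 -1.21045591e+00] [ 0.10830874 -0.24781531  0.63345059]
```

All three cameras put the fingertips about 34 mm higher than the reported TCP: z ≈ 0.091 seen against 0.057 reported, with no contact force. The fingers closed just above the block without touching it. From here I use real tip z = reported z + 0.034. Reopening, then descending again.

Request:
{"method": "move_arm", "body": {"rows": [{"rot":[0,0,0],"linear":[0,0,-0.01],"gripper":100},{"rot":[0,0,0],"linear":[0,0,-0.01],"gripper":100},{"rot":[0,0,0],"linear":[0,0,-0.01],"gripper":100},{"rot":[0,0,0],"linear":[0,0,-0.01],"gripper":100},{"rot":[0,0,0],"linear":[0,0,-0.01],"gripper":100}]}}

```text
time_s: 5.78
position: [0.6015, 0.0214, 0.0668]
orientation: [-3.138, 0.001, 1.185]
contact_force: [0.5, 0.3, -0.2]
opening: 0.0804
```

Request:
{"method": "move_arm", "body": {"rows": [{"rot":[0,0,0],"linear":[0,0,0],"gripper":100},{"rot":[0,0,0],"linear":[0,0,0.0],"gripper":100},{"rot":[0,0,0],"linear":[0,0,0.01],"gripper":100},{"rot":[0,0,0],"linear":[0,0,0.02],"gripper":100},{"rot":[0,0,0],"linear":[0,0,0.02],"gripper":100}]}}

```text
time_s: 6.4
position: [0.6008, 0.0214, 0.0455]
orientation: [-3.136, 0.002, 1.185]
contact_force: [-1.1, -0.4, 0.3]
opening: 0.0939
```

Request:
{"method": "move_arm", "body": {"rows": [{"rot":[0,0,0],"linear":[0,0,0.005],"gripper":100},{"rot":[0,0,0],"linear":[0,0,0.01],"gripper":100},{"rot":[0,0,0],"linear":[0,0,0.015],"gripper":100},{"rot":[0,0,0],"linear":[0,0,0.02],"gripper":100},{"rot":[0,0,0],"linear":[0,0,0.021],"gripper":100}]}}

```text
time_s: 7.02
position: [0.6005, 0.0213, 0.0241]
orientation: [-3.136, 0.002, 1.185]
contact_force: [-0.6, 0.3, -0.6]
opening: 0.0938
```

Request:
{"method": "move_arm", "body": {"rows": [{"rot":[0,0,0],"linear":[0,0,0],"gripper":65},{"rot":[0,0,0],"linear":[0,0,0],"gripper":65},{"rot":[0,0,0],"linear":[0,0,0],"gripper":65},{"rot":[0,0,0],"linear":[0,0,0],"gripper":65}]}}

```text
time_s: 7.52
position: [0.6005, 0.0214, 0.0242]
orientation: [-3.136, 0.002, 1.185]
contact_force: [0.2, -0.5, -1.1]
opening: 0.0614
```

Request:
{"method": "move_arm", "body": {"rows": [{"rot":[0,0,0],"linear":[0,0,0],"gripper":60},{"rot":[0,0,0],"linear":[0,0,0],"gripper":60},{"rot":[0,0,0],"linear":[0,0,0],"gripper":60},{"rot":[0,0,0],"linear":[0,0,0],"gripper":60}]}}

```text
time_s: 8.02
position: [0.6005, 0.0213, 0.0242]
orientation: [-3.136, 0.002, 1.185]
contact_force: [0.0, 0.3, -0.2]
opening: 0.0578
```

Contact at 57.8 mm, which matches the 58 mm block. Tightening and lifting.

Request:
{"method": "move_arm", "body": {"rows": [{"rot":[0,0,0],"linear":[0,0,0],"gripper":55},{"rot":[0,0,0],"linear":[0,0,0],"gripper":55},{"rot":[0,0,0],"linear":[0,0,0],"gripper":55}]}}

```text
time_s: 8.4
position: [0.6005, 0.0214, 0.0242]
orientation: [-3.136, 0.002, 1.185]
contact_force: [0.3, -0.4, 0.2]
opening: 0.0582
```

Request:
{"method": "move_arm", "body": {"rows": [{"rot":[0,0,0],"linear":[0,0,-0.01],"gripper":55},{"rot":[0,0,0],"linear":[0,0,-0.03],"gripper":55},{"rot":[0,0,0],"linear":[0,0,-0.05],"gripper":55},{"rot":[0,0,0],"linear":[0,0,-0.07],"gripper":55},{"rot":[0,0,0],"linear":[0,0,-0.08],"gripper":55}]}}

```text
time_s: 9.02
position: [0.6014, 0.0214, 0.1058]
orientation: [-3.138, 0.001, 1.185]
contact_force: [0.2, 0.7, -1.5]
opening: 0.058
```

```bash
python3 - <<'E'
from h import *
print(np.mean([arm.state()["contact_force"] for _ in range(1)],0))
# target (0.36,-0.08)
s=arm.state();y=s["orientation"][2];t=np.array(s["position"]);R=cv2.Rodrigues(np.array([0,0,y]))[0]@np.diag([1,-1,-1])
print(R.T@(np.array([.36,-.08,t[2]])-t))
cv2.imwrite("pics/s4.png",optics.grab_frame("side")); cv2.imwrite("pics/w4.png",optics.grab_frame("wrist"))
E
```

```text
[ 0.15452005  0.66735175 -1.46916397]
[-0.18472406 -0.18549189  0.        ]
```

Request:
{"method": "move_arm", "body": {"rows": [{"rot":[0,0,0],"linear":[-0.02,-0.02,0],"gripper":55},{"rot":[0,0,0],"linear":[-0.05,-0.05,0],"gripper":55},{"rot":[0,0,0],"linear":[-0.08,-0.08,0],"gripper":55},{"rot":[0,0,0],"linear":[-0.11,-0.11,0],"gripper":55},{"rot":[0,0,0],"linear":[-0.14,-0.14,0],"gripper":55}]}}

```text
time_s: 9.75
position: [0.4174, -0.056, 0.1054]
orientation: [-3.137, 0.002, 1.185]
contact_force: [0.3, -0.6, -1.6]
opening: 0.0578
```

Request:
{"method": "move_arm", "body": {"rows": [{"rot":[0,0,0],"linear":[-0.02,-0.02,0],"gripper":55},{"rot":[0,0,0],"linear":[-0.04,-0.04,0],"gripper":55},{"rot":[0,0,0],"linear":[-0.045,-0.045,0.02],"gripper":55},{"rot":[0,0,0],"linear":[-0.045,-0.045,0.045],"gripper":55},{"rot":[0,0,0],"linear":[-0.045,-0.045,0.06],"gripper":55}]}}

```text
time_s: 10.38
position: [0.3576, -0.0806, 0.0443]
orientation: [-3.135, 0.002, 1.185]
contact_force: [-0.2, 0.1, -1.6]
opening: 0.0581
```

```bash
python3 - <<'E'
from h import *
s=arm.state();print(np.round(s["position"],4),np.round(s["orientation"],3))
a=optics.grab_frame("side");cv2.imwrite("pics/s5.png",a)
w=cv2.imread("pics/w4.png")
o=np.zeros((600,800,3),np.uint8);o[:300,:400]=cv2.resize(w,(400,300));o[:300,400:]=cv2.resize(a,(400,300));o[300:,:400]=cv2.resize(a[150:330,180:420],(400,300));cv2.imwrite("pics/c5.png",o)
E
```

```text
[ 0.3576 -0.0806  0.0443] [-3.135e+00  2.000e-03  1.185e+00]
```

View pics/c5.png

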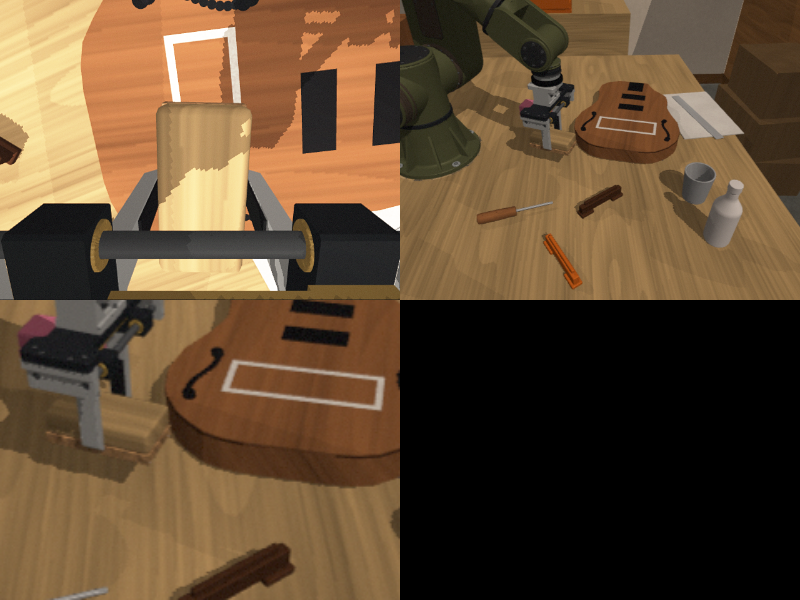

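The tape is fully exposed and the block is held level above bare bench left of the guitar. Shifting it slightly further from the guitar and lowering it.

Request:
{"method": "move_arm", "body": {"rows": [{"rot":[0,0,0],"linear":[-0.003,-0.007,0.005],"gripper":55},{"rot":[0,0,0],"linear":[-0.006,-0.014,0.02],"gripper":55},{"rot":[0,0,0],"linear":[-0.006,-0.014,0.04],"gripper":55},{"rot":[0,0,0],"linear":[-0.006,-0.014,0.055],"gripper":55},{"rot":[0,0,0],"linear":[-0.006,-0.014,0.063],"gripper":55}]}}

```text
time_s: 11.05
position: [0.3407, -0.0804, -0.0202]
orientation: [-3.133, 0.002, 1.185]
contact_force: [0.5, -0.1, -1.0]
opening: 0.0579
```

Request:
{"method": "move_arm", "body": {"rows": [{"rot":[0,0,0],"linear":[0,0,0.002],"gripper":55},{"rot":[0,0,0],"linear":[0,0,0.004],"gripper":55},{"rot":[0,0,0],"linear":[0,0,0.005],"gripper":55},{"rot":[0,0,0],"linear":[0,0,0.006],"gripper":55},{"rot":[0,0,0],"linear":[0,0,0.006],"gripper":55}]}}

```text
time_s: 11.68
position: [0.3408, -0.0805, -0.0259]
orientation: [-3.133, 0.002, 1.185]
contact_force: [-2.6, 1.2, 5.5]
opening: 0.0577
```

Touched down with 5.5 N at the predicted height. Release and rise.

Request:
{"method": "move_arm", "body": {"rows": [{"rot":[0,0,0],"linear":[0,0,0],"gripper":85},{"rot":[0,0,0],"linear":[0,0,0],"gripper":85},{"rot":[0,0,0],"linear":[0,0,0],"gripper":85},{"rot":[0,0,0],"linear":[0,0,0],"gripper":85},{"rot":[0,0,0],"linear":[0,0,-0.005],"gripper":85}]}}

```text
time_s: 12.3
position: [0.3406, -0.0804, -0.0209]
orientation: [-3.132, 0.002, 1.185]
contact_force: [0.2, -0.7, -0.0]
opening: 0.0797
```

Request:
{"method": "move_arm", "body": {"rows": [{"rot":[0,0,0],"linear":[0,0,-0.02],"gripper":85},{"rot":[0,0,0],"linear":[0,0,-0.05],"gripper":85},{"rot":[0,0,0],"linear":[0,0,-0.09],"gripper":85},{"rot":[0,0,0],"linear":[0,0,-0.12],"gripper":85},{"rot":[0,0,0],"linear":[0,0,-0.14],"gripper":85}]}}

```text
time_s: 12.92
position: [0.3421, -0.0807, 0.1208]
orientation: [-3.134, 0.002, 1.185]
contact_force: [1.1, 1.2, 0.6]
opening: 0.0794
```

Request:
{"method": "move_arm", "body": {"rows": [{"rot":[0,0,0.17],"linear":[-0.02,0.037,-0.01],"gripper":85},{"rot":[0,0,0.34],"linear":[-0.04,0.074,-0.02],"gripper":85},{"rot":[0,0,0.51],"linear":[-0.06,0.112,-0.03],"gripper":85},{"rot":[0,0,0.68],"linear":[-0.08,0.15,-0.04],"gripper":85},{"rot":[0,0,0.85],"linear":[-0.097,0.186,-0.05],"gripper":85}]}}

```text
time_s: 13.55
position: [0.479, -0.2418, 0.1701]
orientation: [-3.138, 0.007, 0.329]
contact_force: [0.4, -0.1, 0.7]
opening: 0.0799
```

Request:
{"method": "move_arm", "body": {"rows": [{"rot":[0,0,0.17],"linear":[0,0,0],"gripper":85},{"rot":[0,0,0.34],"linear":[0,0,0],"gripper":70},{"rot":[0,0,0.51],"linear":[0,0,0],"gripper":60},{"rot":[0,0,0.68],"linear":[0,0,0],"gripper":60},{"rot":[0,0,0.85],"linear":[0,0,0],"gripper":60}]}}

```text
time_s: 14.18
position: [0.4789, -0.2417, 0.1704]
orientation: [3.139, 0.007, -0.527]
contact_force: [-0.4, 1.1, -0.1]
opening: 0.0566
```

Request:
{"method": "move_arm", "body": {"rows": [{"rot":[0,0,0.17],"linear":[0,0,0],"gripper":60},{"rot":[0,0,0.34],"linear":[0,0,0],"gripper":60},{"rot":[0,0,0.49],"linear":[0,0,0],"gripper":60},{"rot":[0,0,0.49],"linear":[0,0,0],"gripper":60},{"rot":[0,0,0.49],"linear":[0,0,0],"gripper":60}]}}

```text
time_s: 14.8
position: [0.4788, -0.2416, 0.1705]
orientation: [3.136, 0.005, -1.013]
contact_force: [-0.2, 0.3, 0.6]
opening: 0.0568
```

```bash
python3 - <<'E'
from h import *
s=arm.state();W=optics.camera_model("wrist");im=optics.grab_frame("wrist");sd=optics.grab_frame("side");np.save("w6.npy",W["view"]);cv2.imwrite("pics/w6.png",im);cv2.imwrite("pics/s6.png",sd)
print(np.round(s["position"],4),np.round(s["orientation"],3),np.round(s["joint_pos"],2))
print(proj(W,(.478,-.241,.039)).round())
E
```

```text
[ 0.4788 -0.2416  0.1705] [ 3.136  0.005 -1.013] [-0.53  0.27  1.55 -0.    1.32  0.48]
[323. 216.]
```

View pics/w6.png

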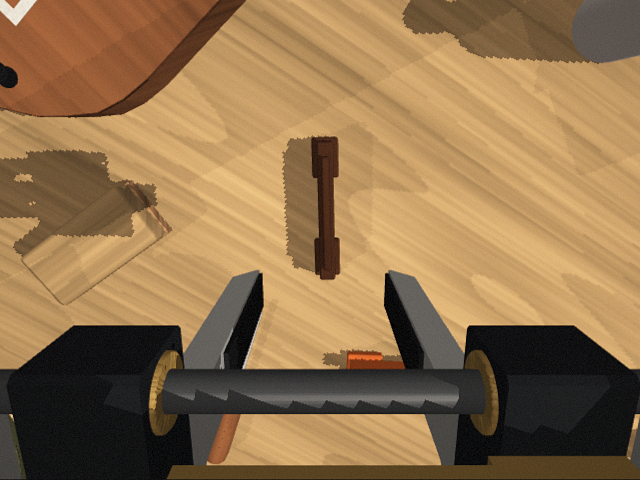

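The dark brown bridge lies at (326,208), nearly along image vertical, standing on its feet. The orange one is at (370,360), well away. The wooden block lies flat at (95,240).

```bash
python3 - <<'E'
from h import *
W=optics.camera_model("wrist");D=optics.camera_model("side");S=optics.camera_model("scene")
im=cv2.imread("pics/w6.png")
m=np.zeros(im.shape[:2],np.uint8);r=im[110:300,270:380];hsv=cv2.cvtColor(r,cv2.COLOR_BGR2HSV)
m[110:300,270:380]=((r.max(2)<92)&(hsv[...,1]>90))
n,l,st,c=cv2.connectedComponentsWithStats(m);i=1+st[1:,4].argmax();print(st[i],c[i])
for v in range(140,280,12):
    x=np.where(l[v]==i)[0];print(v,x.min(),x.max(),end=" | ")
cnt=cv2.findContours((l==i).astype(np.uint8),0,2)[0][0];rc=cv2.minAreaRect(cnt);print(rc)
b=cv2.boxPoints(rc);print(b.round())
P=np.array([onz(W,u,v,.007)[:2] for u,v in b]);print(P.round(4),P.mean(0))
sd=cv2.imread("pics/s6.png");q=sd[280:360,270:370];ms=(q.max(2)<75).astype(np.uint8)
n,l,st,c=cv2.connectedComponentsWithStats(ms);i=1+st[1:,4].argmax();print("side",st[i]+[270,280,0,0,0],c[i]+[270,280])
o=cv2.resize(np.vstack([q,]),(800,640),interpolation=cv2.INTER_NEAREST)[:600]
wz=cv2.resize(im[125:285,250:400],(562,600),interpolation=cv2.INTER_NEAREST);
cv2.imwrite("pics/c6.png",np.hstack([cv2.resize(o,(400,300)),wz[:300,:400]]) if 0 else np.hstack([cv2.resize(q,(400,320)),wz[:320*1,80:480]]))
E
```

```text
[ 311  137   28  143 2908] [325.2565337  205.43672627]
140 311 336 | 152 312 336 | 164 312 337 | 176 313 337 | 188 318 332 | 200 318 332 | 212 318 332 | 224 319 333 | 236 319 333 | 248 315 338 | 260 315 338 | 272 315 338 | ((324.65838623046875, 207.91583251953125), (142.10130310058594, 25.998430252075195), 89.37040710449219)
[[311. 137.]
 [337. 137.]
 [338. 279.]
 [312. 279.]]
[[ 0.5272 -0.1976]
 [ 0.5396 -0.2172]
 [ 0.4267 -0.2906]
 [ 0.413  -0.2692]] [ 0.47665192 -0.24364938]
side [ 283  296   73   54 1413] [318.66737438 320.52300071]
```

View pics/c6.png

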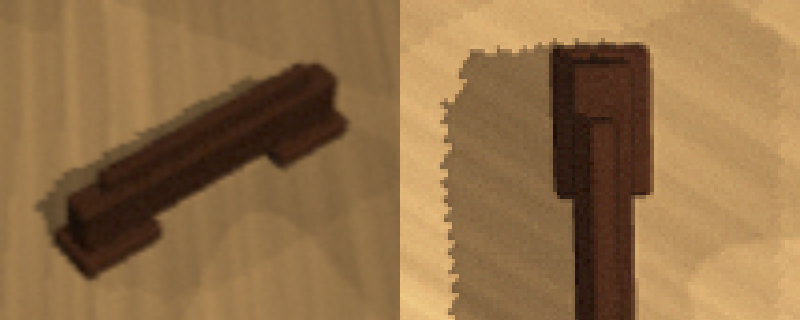

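```bash
python3 - <<'E'
from h import *
W=optics.camera_model("wrist");D=optics.camera_model("side")
print("ridge end h",tri(ray(W,324.7,156.5),ray(D,345,296.5)).round(4))
print("foot corner h",tri(ray(W,311.5,137.5),ray(D,0,0)) if 0 else "")
s=arm.state();y=s["orientation"][2];t=np.array(s["position"])
a=onz(W,324,150,.009);b=onz(W,326.8,262,.009);d=a-b;yaw=np.arctan2(d[1],d[0]);print("feet",a.round(4),b.round(4),"yaw",yaw,np.degrees(yaw))
# ends at sole z~0.005
e1=onz(W,324,137,.006);e2=onz(W,327,279.5,.006);c=(e1+e2)/2;print("len",np.linalg.norm(e1-e2),"ctr",c.round(4))
w=onz(W,325.3,208,.03);print("web mid z.03",w.round(4))
ca=tri(ray(W,323.5,150)) if 0 else None
tgt=yaw-np.pi/2;R=cv2.Rodrigues(np.array([0,0,y]))[0]@np.diag([1,-1,-1])
print("turn tool z",-(tgt-y),"shift",(R.T@(np.array([*c[:2],t[2]])-t)).round(4))
print("orient now",s["orientation"],"j",np.round(s["joint_pos"],2))
E
```

```text
ridge end h [ 0.5199 -0.216   0.0353]
foot corner h 
feet [ 0.5238 -0.2135  0.009 ] [ 0.4359 -0.2714  0.009 ] yaw 0.5824989384754043 33.37473074549127
len 0.13552737648643784 ctr [ 0.4766 -0.2446  0.006 ]
web mid z.03 [ 0.4832 -0.2402  0.03  ]
turn tool z -0.025999519803210913 shift [0.0014 0.0034 0.    ]
orient now [ 3.13568365  0.00511536 -1.01429691] j [-0.53  0.28  1.55 -0.    1.32  0.48]
```

Request:
{"method": "move_arm", "body": {"rows": [{"rot":[0.0056,0.005,-0.026],"linear":[0.0014,0.0025,0.02],"gripper":55},{"rot":[0.0056,0.005,-0.026],"linear":[0.0014,0.0025,0.05],"gripper":50},{"rot":[0.0056,0.005,-0.026],"linear":[0.0014,0.0025,0.09],"gripper":50},{"rot":[0.0056,0.005,-0.026],"linear":[0.0014,0.0025,0.12],"gripper":50},{"rot":[0.0056,0.005,-0.026],"linear":[0.0014,0.0025,0.14],"gripper":50}]}}

```text
time_s: 15.52
position: [0.4759, -0.2438, 0.0291]
orientation: [3.141, 0.001, -0.987]
contact_force: [0.5, -0.1, 1.2]
opening: 0.0469
```

```bash
python3 - <<'E'
from h import *
s=arm.state();W=optics.camera_model("wrist");im=optics.grab_frame("wrist");cv2.imwrite("pics/w7.png",im)
print(np.round(s["position"],4),np.round(s["orientation"],4))
t=np.array(s["position"]);y=s["orientation"][2]
R=cv2.Rodrigues(np.array([0,0,y]))[0]@np.diag([1,-1,-1])
for v in range(60,330,15):
    row=im[v,240:420];hs=cv2.cvtColor(row[None],cv2.COLOR_BGR2HSV)[0];x=np.where((row.max(1)<92)&(hs[:,1]>90))[0]+240
    if len(x)>3: print(v,x.min(),x.max(),end=" | ")
print()
for z in(.0,.009,.03,.039): print(z,proj(W,(*t[:2],z)).round(1), proj(W,np.append(t[:2]+.065*np.array([np.cos(.5825),np.sin(.5825)]),z)).round(1),proj(W,np.append(t[:2]-.065*np.array([np.cos(.5825),np.sin(.5825)]),z)).round(1))
cv2.imwrite("pics/c7.png",im)
E
```

```text
[ 0.4759 -0.2438  0.0291] [ 3.1407e+00  1.5000e-03 -9.8670e-01]
150 305 346 | 165 305 344 | 180 305 341 | 195 305 343 | 210 313 338 | 225 313 337 | 240 313 337 | 255 313 337 | 270 313 337 | 285 271 380 | 300 270 384 | 315 254 387 | 
0.0 [323.3 250. ] [323.5 141.8] [323.1 345.2]
0.009 [323.3 254.3] [323.5 142.3] [323.1 352.5]
0.03 [323.2 265.7] [323.4 143.6] [323.  371.4]
0.039 [323.2 271.2] [323.4 144.3] [323.  380.5]
```

View pics/c7.png

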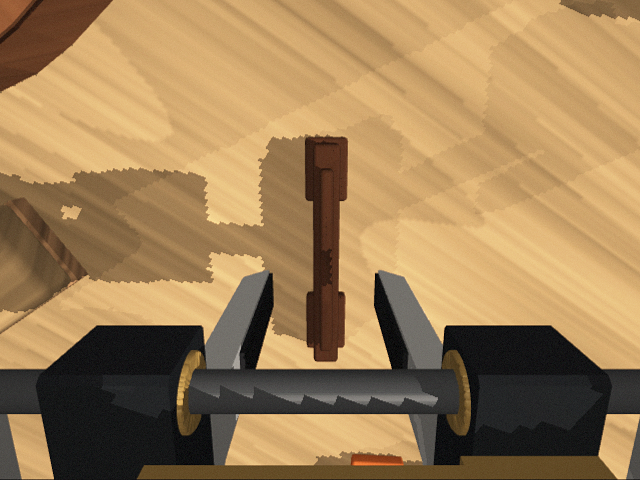

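The bridge is centred between the fingers, with its feet spanning v = 137 to 350, about 2.5 mm up-image of the tool centre. Correcting that and descending.

Request:
{"method": "move_arm", "body": {"rows": [{"rot":[0,0,0],"linear":[0.0006,-0.0025,0.01],"gripper":50},{"rot":[0,0,0],"linear":[0.0006,-0.0025,0.025],"gripper":50},{"rot":[0,0,0],"linear":[0.0006,-0.0025,0.04],"gripper":45},{"rot":[0,0,0],"linear":[0.0006,-0.0025,0.05],"gripper":40},{"rot":[0,0,0],"linear":[0.0006,-0.0025,0.054],"gripper":35}]}}

```text
time_s: 16.2
position: [0.4769, -0.2421, -0.0277]
orientation: [3.139, 0.005, -0.987]
contact_force: [0.3, 0.0, -0.2]
opening: 0.0333
```

Request:
{"method": "move_arm", "body": {"rows": [{"rot":[0,0,0],"linear":[0,0,0],"gripper":30},{"rot":[0,0,0],"linear":[0,0,0],"gripper":24},{"rot":[0,0,0],"linear":[0,0,0],"gripper":20},{"rot":[0,0,0],"linear":[0,0,0],"gripper":18},{"rot":[0,0,0],"linear":[0,0,0],"gripper":17}]}}

```text
time_s: 16.82
position: [0.4771, -0.2422, -0.0275]
orientation: [3.139, 0.004, -0.987]
contact_force: [-0.0, -0.9, 0.8]
opening: 0.0159
```

Request:
{"method": "move_arm", "body": {"rows": [{"rot":[0,0,0],"linear":[0,0,0],"gripper":16},{"rot":[0,0,0],"linear":[0,0,0],"gripper":15.5},{"rot":[0,0,0],"linear":[0,0,0],"gripper":15},{"rot":[0,0,0],"linear":[0,0,0],"gripper":14.7},{"rot":[0,0,0],"linear":[0,0,0],"gripper":14.5}]}}

```text
time_s: 17.45
position: [0.4772, -0.2423, -0.0274]
orientation: [3.139, 0.004, -0.987]
contact_force: [-0.1, -0.6, 0.9]
opening: 0.0142
```

Contact reads 14.2 mm against 13.6 mm commanded. Testing this very light grip with a small lift.

Request:
{"method": "move_arm", "body": {"rows": [{"rot":[0,0,0],"linear":[0,0,-0.002],"gripper":14.5},{"rot":[0,0,0],"linear":[0,0,-0.005],"gripper":14.5},{"rot":[0,0,0],"linear":[0,0,-0.008],"gripper":14.5},{"rot":[0,0,0],"linear":[0,0,-0.01],"gripper":14.5},{"rot":[0,0,0],"linear":[0,0,-0.01],"gripper":14.5}]}}

```text
time_s: 18.08
position: [0.4773, -0.2423, -0.0173]
orientation: [3.14, 0.004, -0.987]
contact_force: [0.6, 0.0, -0.6]
opening: 0.0135
```

```bash
cat >> h.py <<'E'
def wfoot(im):
    r=im[100:250,280:370];h=cv2.cvtColor(r,cv2.COLOR_BGR2HSV);m=((r.max(2)<92)&(h[...,1]>90)).astype(np.uint8)
    n,l,st,c=cv2.connectedComponentsWithStats(m);i=1+st[1:,4].argmax();return st[i]+[280,100,0,0,0]
E
python3 - <<'E'
from h import *
im=optics.grab_frame("wrist");cv2.imwrite("pics/w8.png",im);print(wfoot(im),"before",wfoot(cv2.imread("pics/w7.png")))
sd=optics.grab_frame("side");cv2.imwrite("pics/s8.png",sd)
def f(q,b=(280,360,270,370)):
    q=q[b[0]:b[1],b[2]:b[3]];ms=(q.max(2)<75).astype(np.uint8);n,l,st,c=cv2.connectedComponentsWithStats(ms);return [list(st[i]) for i in range(1,n) if st[i,4]>100]
print(f(cv2.imread("pics/s6.png")),f(sd))
W=optics.camera_model("wrist");t=np.array(arm.state()["position"])
d=np.array([np.cos(.584),np.sin(.584)])
for dz in(0,.01): print("far foot end row if bottom z=",dz,proj(W,np.append(t[:2]+.065*d,dz)).round(1),proj(W,np.append(t[:2]+.065*d,dz+.009)).round(1))
print(arm.state()["opening"])
E
```

```text
[ 296  144   54  106 3298] before [ 305  137   42  113 3409]
[[np.int32(13), np.int32(16), np.int32(73), np.int32(54), np.int32(1413)]] [[np.int32(13), np.int32(0), np.int32(87), np.int32(64), np.int32(1829)]]
far foot end row if bottom z= 0 [323.1 144.8] [323.  145.6]
far foot end row if bottom z= 0.01 [323.  145.7] [322.9 146.6]
0.013675229445331819
```

The side view shows the bridge's lowest edge risen from row 350 to 344, so it came up 10 mm with the fingers at this light grip. I keep the same setting and raise gently.

Request:
{"method": "move_arm", "body": {"rows": [{"rot":[0,0,0],"linear":[0,0,-0.008],"gripper":14.5},{"rot":[0,0,0],"linear":[0,0,-0.02],"gripper":14.5},{"rot":[0,0,0],"linear":[0,0,-0.034],"gripper":14.5},{"rot":[0,0,0],"linear":[0,0,-0.048],"gripper":14.5},{"rot":[0,0,0],"linear":[0,0,-0.06],"gripper":14.5}]}}

```text
time_s: 18.8
position: [0.4776, -0.2425, 0.0438]
orientation: [3.14, 0.003, -0.987]
contact_force: [-0.4, -0.9, -0.4]
opening: 0.014
```

Request:
{"method": "move_arm", "body": {"rows": [{"rot":[0,0,0],"linear":[0,0,-0.012],"gripper":14.5},{"rot":[0,0,0],"linear":[0,0,-0.026],"gripper":14.5},{"rot":[0,0,0],"linear":[0,0,-0.04],"gripper":14.5},{"rot":[0,0,0],"linear":[0,0,-0.05],"gripper":14.5},{"rot":[0,0,0],"linear":[0,0,-0.056],"gripper":14.5}]}}

```text
time_s: 19.42
position: [0.4778, -0.2426, 0.1004]
orientation: [3.14, 0.003, -0.987]
contact_force: [0.3, -0.1, -0.7]
opening: 0.0137
```

```bash
python3 - <<'E'
from h import *
s=arm.state();print(np.round(s["position"],4),np.round(s["orientation"],4),s["opening"])
im=optics.grab_frame("wrist");cv2.imwrite("pics/w9.png",im)
sd=optics.grab_frame("side");sc=optics.grab_frame("scene");cv2.imwrite("pics/s9.png",sd);cv2.imwrite("pics/sc9.png",sc)
def tape(img,cam,box,z=.05):
    x0,y0,x1,y1=box;q=img[y0:y1,x0:x1].astype(int);hs=cv2.cvtColor(q.astype(np.uint8),cv2.COLOR_BGR2HSV)
    m=((hs[...,1]<70)&(q.min(2)>110)).astype(np.uint8);n,l,st,c=cv2.connectedComponentsWithStats(m);i=1+st[1:,4].argmax()
    cnt=cv2.findContours((l==i).astype(np.uint8),0,2)[0][0]
    if st[i,4]<200: print("few")
    M=optics.camera_model(cam);P=np.array([onz(M,u+x0,v+y0,z)[:2] for u,v in cnt[:,0]],np.float32)
    rc=cv2.minAreaRect((P*1000));print(cam,st[i]+[x0,y0,0,0,0],rc)
tape(sd,"side",(300,165,430,235));tape(sc,"scene",(335,195,430,262))
def f(q,b):
    q=q[b[0]:b[1],b[2]:b[3]];ms=(q.max(2)<75).astype(np.uint8);n,l,st,c=cv2.connectedComponentsWithStats(ms);return [list(map(int,st[i]+[b[2],b[0],0,0,0])) for i in range(1,n) if st[i,4]>100]
print(f(sd,(200,360,250,390)))
D=optics.camera_model("side");t=np.array(s["position"]);d=np.array([np.cos(.584),np.sin(.584)])
print("pred near foot end bottom",proj(D,np.append(t[:2]-.065*d,t[2]+.0275)),"before lift",proj(D,np.append(t[:2]-.065*d,0)))
E
```

```text
[ 0.4778 -0.2426  0.1004] [ 3.1399e+00  3.1000e-03 -9.8680e-01] 0.01368807153328431
side [347 194  64  41 498] ((614.260498046875, -16.570053100585938), (174.330322265625, 73.458251953125), 50.15317153930664)
scene [345 205  75  48 434] ((579.4249267578125, 36.45812225341797), (70.24187469482422, 186.02772521972656), 74.6871566772461)
[[280, 200, 110, 87, 4269]]
pred near foot end bottom [283.60623391 282.98714513] before lift [286.40625805 344.54149332]
```

```bash
python3 - <<'E'
from h import *
D=optics.camera_model("side");S=optics.camera_model("scene")
sd=cv2.imread("pics/s5.png")
x0,y0,x1,y1=300,165,430,235
q=sd[y0:y1,x0:x1];hs=cv2.cvtColor(q,cv2.COLOR_BGR2HSV)
m=((hs[...,1]<70)&(q.min(2)>100)).astype(np.uint8);n,l,st,c=cv2.connectedComponentsWithStats(m);i=1+st[1:,4].argmax()
cnt=cv2.findContours((l==i).astype(np.uint8),0,2)[0][0][:,0]+[x0,y0]
P=np.array([onz(D,u,v,.05)[:2] for u,v in cnt],np.float32);print(st[i],cv2.minAreaRect(P*1000))
# heights: extreme corners side vs scene
def ext(c): return [c[c[:,0].argmin()],c[c[:,0].argmax()],c[c[:,1].argmin()],c[c[:,1].argmax()]]
print([e.tolist() for e in ext(cnt)])
sc=cv2.imread("pics/sc9.png");x0,y0=335,195;q=sc[y0:262,x0:430];hs=cv2.cvtColor(q,cv2.COLOR_BGR2HSV)
m=((hs[...,1]<70)&(q.min(2)>110)).astype(np.uint8);n,l,st,c=cv2.connectedComponentsWithStats(m);i=1+st[1:,4].argmax()
cs=cv2.findContours((l==i).astype(np.uint8),0,2)[0][0][:,0]+[x0,y0]
print([e.tolist() for e in ext(cs)])
a=cv2.boxPoints(cv2.minAreaRect(cnt.astype(np.float32))).mean(0);b=cv2.boxPoints(cv2.minAreaRect(cs.astype(np.float32))).mean(0)
print("height of tape",tri(ray(D,*a),ray(S,*b)).round(4))
s=arm.state();t=np.array(s["position"]);y=s["orientation"][2];R=cv2.Rodrigues(np.array([0,0,y]))[0]@np.diag([1,-1,-1])
print("shift",R.T@(np.array([.5805,.0375,.1004])-t))
E
```

```text
[ 13  21  98  30 551] ((579.414794921875, 35.982704162597656), (69.5971450805664, 185.87803649902344), 74.73573303222656)
[[313, 202], [410, 200], [319, 186], [402, 215]]
[[345, 215], [419, 241], [366, 205], [396, 252]]
height of tape [0.5797 0.0398 0.0457]
shift [-0.17698404 -0.24016289 -0.0006509 ]
```

Scene and side views both give the tape outline as 186×70 mm, centred at (0.579, 0.036) and turned −15.3°. The wrist said (0.581, 0.038) and −15.5°. Target: (0.580, 0.037), bridge yaw −0.267. Carrying it over gently.

Request:
{"method": "move_arm", "body": {"rows": [{"rot":[0,0,0.05],"linear":[-0.009,-0.012,0],"gripper":14.5},{"rot":[0,0,0.13],"linear":[-0.025,-0.034,0],"gripper":14.5},{"rot":[0,0,0.23],"linear":[-0.046,-0.062,0],"gripper":14.5},{"rot":[0,0,0.33],"linear":[-0.068,-0.092,0],"gripper":14.5},{"rot":[0,0,0.43],"linear":[-0.09,-0.122,0],"gripper":14.5}]}}

```text
time_s: 20.2
position: [0.53, -0.0991, 0.0993]
orientation: [3.138, 0.003, -1.42]
contact_force: [0.7, -0.3, -0.3]
opening: 0.0142
```

```bash
python3 - <<'E'
from h import *
s=arm.state();t=np.array(s["position"]);o=s["orientation"];y=o[2];R=cv2.Rodrigues(np.array([0,0,y]))[0]@np.diag([1,-1,-1])
print(o,"turn",y-(-.267-np.pi/2)," shift",(R.T@(np.array([.580,.037,.1004])-t)).round(4),np.round(s["joint_pos"],2))
E
```

```text
[ 3.13774562e+00  2.67460274e-03 -1.42026905e+00] turn 0.41752727314233873  shift [-0.127  -0.0699 -0.0011] [-0.25  0.35  1.63  0.    1.17  1.17]
```

Request:
{"method": "move_arm", "body": {"rows": [{"rot":[0,0,0.1],"linear":[-0.03,-0.017,0],"gripper":14.5},{"rot":[0,0,0.2],"linear":[-0.06,-0.033,0],"gripper":14.5},{"rot":[0,0,0.3],"linear":[-0.09,-0.05,0],"gripper":14.5},{"rot":[0.004,0.003,0.38],"linear":[-0.115,-0.063,0],"gripper":14.5},{"rot":[0.004,0.003,0.418],"linear":[-0.127,-0.07,0],"gripper":14.5}]}}

```text
time_s: 20.82
position: [0.58, 0.0384, 0.0986]
orientation: [3.14, -0.001, -1.839]
contact_force: [0.8, -1.5, -0.2]
opening: 0.014
```

Request:
{"method": "move_arm", "body": {"rows": [{"rot":[0,0,0],"linear":[0,0,0.008],"gripper":14.5},{"rot":[0,0,0],"linear":[0,0,0.02],"gripper":14.5},{"rot":[0,0,0],"linear":[0,0,0.032],"gripper":14.5},{"rot":[0,0,0],"linear":[0,0,0.042],"gripper":14.5},{"rot":[0,0,0],"linear":[0,0,0.048],"gripper":14.5}]}}

```text
time_s: 21.45
position: [0.5797, 0.0381, 0.0498]
orientation: [3.14, -0.002, -1.839]
contact_force: [0.2, 0.6, -1.0]
opening: 0.0139
```

```bash
python3 - <<'E'
from h import *
s=arm.state();print(np.round(s["position"],4),np.round(s["orientation"],4),s["opening"])
W=optics.camera_model("wrist")
w=optics.grab_frame("wrist");sd=optics.grab_frame("side");sc=optics.grab_frame("scene")
cv2.imwrite("pics/w10.png",w);cv2.imwrite("pics/s10.png",sd)
o=np.zeros((600,800,3),np.uint8);o[:300,:400]=cv2.resize(w,(400,300));o[:300,400:]=cv2.resize(sd[150:255,290:430],(400,300));o[300:,:400]=cv2.resize(sc[180:285,320:460],(400,300));o[300:,400:]=cv2.resize(w[120:360,200:520],(400,300));cv2.imwrite("pics/c10.png",o)
t=np.array(s["position"]);d=np.array([np.cos(.267),-np.sin(.267)])
for e in(1,-1):print("pred foot ends",proj(W,np.append(t[:2]+e*.065*d,t[2]+.0275)).round())
E
```

```text
[0.5797 0.0381 0.0498] [ 3.1397e+00 -1.7000e-03 -1.8391e+00] 0.013868750602663557
pred foot ends [323. 146.]
pred foot ends [324. 400.]
```

View pics/c10.png

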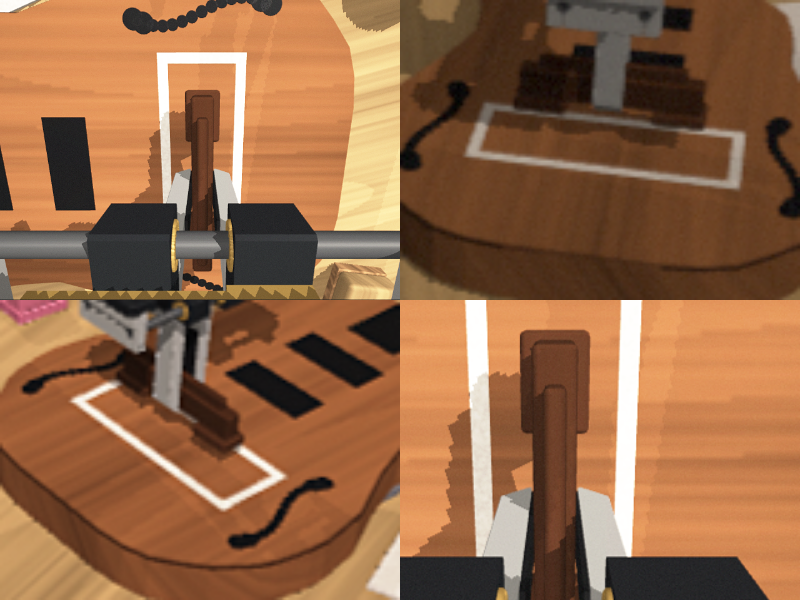

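The bridge is held level, parallel to the tape and centred between its long sides (this is view 11). Soles are about 27 mm above the top. Lowering.

Request:
{"method": "move_arm", "body": {"rows": [{"rot":[0,0,0],"linear":[0,0,0.006],"gripper":14.5},{"rot":[0,0,0],"linear":[0,0,0.013],"gripper":14.5},{"rot":[0,0,0],"linear":[0,0,0.019],"gripper":14.5},{"rot":[0,0,0],"linear":[0,0,0.023],"gripper":14.5},{"rot":[0,0,0],"linear":[0,0,0.025],"gripper":14.5}]}}

```text
time_s: 22.22
position: [0.5798, 0.0382, 0.0252]
orientation: [3.14, -0.002, -1.839]
contact_force: [-0.0, -0.2, 0.2]
opening: 0.0138
```

Request:
{"method": "move_arm", "body": {"rows": [{"rot":[0,0,0],"linear":[0,0,0.0005],"gripper":14.5},{"rot":[0,0,0],"linear":[0,0,0.0008],"gripper":14.5},{"rot":[0,0,0],"linear":[0,0,0.0008],"gripper":14.5}]}}

```text
time_s: 22.6
position: [0.5799, 0.0382, 0.0245]
orientation: [3.14, -0.002, -1.839]
contact_force: [1.1, 0.0, 0.2]
opening: 0.0142
```

Request:
{"method": "move_arm", "body": {"rows": [{"rot":[0,0,0],"linear":[0,0,0.0005],"gripper":14.5},{"rot":[0,0,0],"linear":[0,0,0.001],"gripper":14.5},{"rot":[0,0,0],"linear":[0,0,0.001],"gripper":14.5}]}}

```text
time_s: 22.98
position: [0.5799, 0.0383, 0.0235]
orientation: [3.14, -0.002, -1.839]
contact_force: [-0.7, 0.1, -0.9]
opening: 0.0141
```

Request:
{"method": "move_arm", "body": {"rows": [{"rot":[0,0,0],"linear":[0,0,0.0004],"gripper":14.5},{"rot":[0,0,0],"linear":[0,0,0.0007],"gripper":14.5},{"rot":[0,0,0],"linear":[0,0,0.0007],"gripper":14.5}]}}

```text
time_s: 23.35
position: [0.5798, 0.0383, 0.0228]
orientation: [3.14, -0.002, -1.839]
contact_force: [0.3, -0.4, -0.9]
opening: 0.0141
```

Request:
{"method": "move_arm", "body": {"rows": [{"rot":[0,0,0],"linear":[0,0,0.0003],"gripper":14.5},{"rot":[0,0,0],"linear":[0,0,0.0005],"gripper":14.5},{"rot":[0,0,0],"linear":[0,0,0.0005],"gripper":14.5}]}}

```text
time_s: 23.72
position: [0.5799, 0.0382, 0.0225]
orientation: [3.14, -0.002, -1.839]
contact_force: [-1.5, -1.1, 5.6]
opening: 0.0139
```

```bash
python3 - <<'E'
from h import *
s=arm.state();print(np.round(s["position"],4),np.round(s["contact_force"],2))
for _ in range(3): optics.grab_frame("side"); print(np.round(arm.state()["contact_force"],2))
E
```

```text
[0.5799 0.0382 0.0225] [-1.48 -1.15  5.64]
[-3.   -1.05  6.08]
[-1.96 -0.39  5.34]
[-2.93  0.08  5.79]
```

Touchdown at about 5.7 N, at the predicted height. Easing off slightly, then opening gently.

Request:
{"method": "move_arm", "body": {"rows": [{"rot":[0,0,0],"linear":[0,0,-0.0002],"gripper":14.5},{"rot":[0,0,0],"linear":[0,0,-0.0002],"gripper":15.5},{"rot":[0,0,0],"linear":[0,0,-0.0002],"gripper":17},{"rot":[0,0,0],"linear":[0,0,-0.0002],"gripper":20},{"rot":[0,0,0],"linear":[0,0,-0.0002],"gripper":25}]}}

```text
time_s: 24.5
position: [0.5799, 0.0383, 0.0227]
orientation: [3.14, -0.002, -1.839]
contact_force: [0.0, 0.4, 0.2]
opening: 0.0231
```

Request:
{"method": "move_arm", "body": {"rows": [{"rot":[0,0,0],"linear":[0,0,0],"gripper":35},{"rot":[0,0,0],"linear":[0,0,0],"gripper":40},{"rot":[0,0,0],"linear":[0,0,0],"gripper":40},{"rot":[0,0,0],"linear":[0,0,0],"gripper":40},{"rot":[0,0,0],"linear":[0,0,-0.005],"gripper":40}]}}

```text
time_s: 25.12
position: [0.5797, 0.0382, 0.0276]
orientation: [3.14, -0.002, -1.839]
contact_force: [0.4, 0.4, -0.1]
opening: 0.0374
```

Request:
{"method": "move_arm", "body": {"rows": [{"rot":[0,0,0],"linear":[0,0,-0.01],"gripper":40},{"rot":[0,0,0],"linear":[0,0,-0.03],"gripper":40},{"rot":[0,0,0],"linear":[0,0,-0.06],"gripper":40},{"rot":[0,0,0],"linear":[0,0,-0.1],"gripper":40},{"rot":[0,0,0],"linear":[0,0,-0.13],"gripper":40}]}}

```text
time_s: 25.75
position: [0.5803, 0.0384, 0.1602]
orientation: [3.141, -0.001, -1.839]
contact_force: [-0.6, 0.7, -0.0]
opening: 0.0377
```

```bash
python3 - <<'E'
from h import *
s=arm.state();print(np.round(s["position"],4),np.round(s["contact_force"],2),s["time_s"])
w=optics.grab_frame("wrist");sd=optics.grab_frame("side");sc=optics.grab_frame("scene")
cv2.imwrite("pics/w11.png",w);cv2.imwrite("pics/s11.png",sd);cv2.imwrite("pics/sc11.png",sc)
o=np.zeros((600,800,3),np.uint8);o[:300,:400]=cv2.resize(w,(400,300));o[:300,400:]=cv2.resize(sd[150:255,290:430],(400,300));o[300:,:400]=cv2.resize(sc,(400,300));o[300:,400:]=cv2.resize(sd,(400,300));cv2.imwrite("pics/c11.png",o)
W=optics.camera_model("wrist")
q=w[60:300,240:400];hs=cv2.cvtColor(q,cv2.COLOR_BGR2HSV)
def rect(m,z):
    n,l,st,c=cv2.connectedComponentsWithStats(m.astype(np.uint8));i=1+st[1:,4].argmax()
    cn=cv2.findContours((l==i).astype(np.uint8),0,2)[0][0][:,0]+[240,60]
    P=np.array([onz(W,u,v,z)[:2]*1000 for u,v in cn],np.float32);print(st[i]+[240,60,0,0,0],cv2.minAreaRect(P))
rect((q.max(2)<105)&(hs[...,1]>90),.055)
rect((hs[...,1]<70)&(q.min(2)>130),.05)
E
```

```text
[0.5803 0.0384 0.1602] [-0.59  0.72 -0.04] 25.75
[ 308  138   32  162 4109] ((581.146240234375, 38.261356353759766), (23.855396270751953, 130.38433837890625), 74.62480926513672)
[ 277  100   94  200 4824] ((593.4592895507812, 35.021949768066406), (70.14897155761719, 160.13250732421875), 74.64667510986328)
```

View pics/c11.png

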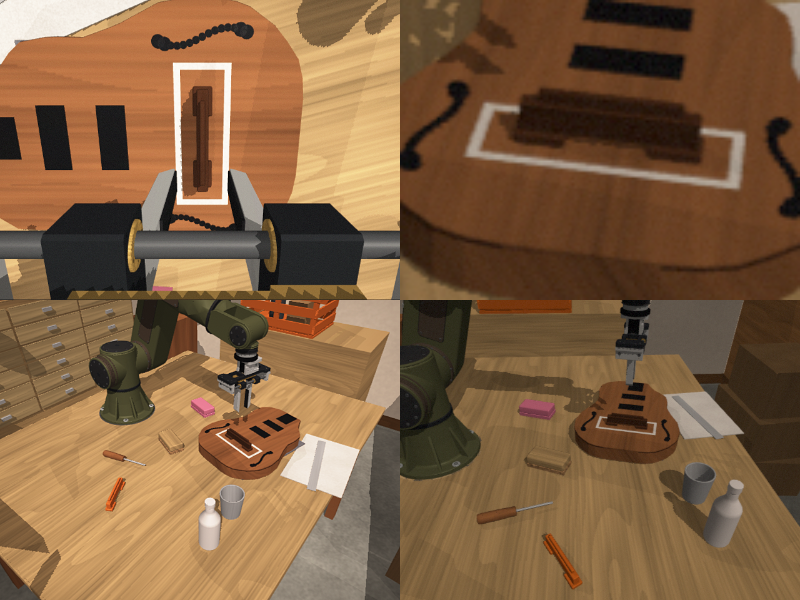

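The bridge stands inside the tape: centre (0.581, 0.038), yaw −15.4°, against tape at −15.35°. The block lies flat on bare bench, the other items have not moved, and the gripper is clear.

```bash
python3 -c "
from cell import arm
print(arm.hand_in(), arm.state()['time_s'])"
```

```text
the job is handed in; nothing more can be done
the job is handed in; nothing more can be done
```

I moved the wooden sanding block off the guitar and set it flat on the bare bench left of it. The bridge now stands on its two feet inside the tape rectangle, along its length. The job was handed in at about 26 s on the robot's clock.

- **Final check:** The last wrist picture puts the bridge centre at (0.581, 0.038), turned −15.4°. The tape centre is about (0.580, 0.037), turned −15.3°. That leaves roughly 14 mm free each side and 19 mm at each end. The pictures show the mug, bottle and screwdriver where they were, and nothing touching the robot.
- **Fingertip height was wrong in the readings:** All three cameras showed the fingertips about 34 mm higher than the reported TCP. My first try at the block closed just above it without touching, and I corrected for this from then on. Both later touchdowns came within about 0.1 mm of the predicted height, at about 5.5 N and 5.7 N.
- **Grip force not measured:** The grip force itself can't be set, so I limited it by commanding an opening about 0.4 mm under the bridge's thickness. It lifted and carried without slipping. No reading shows the actual force, so I can't confirm it stayed under the crack limit.
- **Small disagreement:** The wrist and fixed cameras differed by about 2 mm on the tape's centre, well inside the clearance.

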